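# Ring up a bottle and a bell at the bike shop till

## Robot

A 6-joint arm with a two-finger parallel gripper is mounted at the origin on the work surface. World frame = base frame: x ahead of the robot, y to its left, z up, the work surface at z = 0. Lengths are in m, angles in degrees, forces in N, time in s.
With the tool pointing down it reaches from about 0.35 to 0.875 m from the base axis. Payload 4.2 kg.
Tool frame: the origin (TCP) lies where the fingers leave the gripper's body, on its centre line; the fingertips stand 70 mm ahead of it and the grasp point (between the pads) lies 51 mm ahead of it; z points along the fingers, y is the direction in which the jaws open and shut (so a half turn about z gives the same grasp; the last joint's range is limited). The gripper opens to 87 mm and grips with 3 to 60 N. Pads are 19 mm wide; open, the fingers measure 117 mm over their backs; the gripper's body (75 mm by 190 mm) begins 51 mm behind the grasp point.
Start: joints at [-53.824, 22.042, 0.453, 0, -68.411, -14.817], TCP at [0.228, -0.582, 0.292] pointing down, gripper open.
Joint ranges: [-179.83, 179.83], [-69.29, 118.12], [-61.27, 80.66], [-181.25, 117.63], [-171.15, -9.14], [-177.46, 177.46]. Speed limits (degrees/s): [159.86, 159.86, 180, 180, 180, 180].

## Interface

Orientations are given as a 3x3 rotation matrix whose columns are the frame's x, y, z axes.
In Python, from station import sense, capture, camera_model, finish_job gives the robot as it stands.
- The arm moves only by the shell command python3 -m inch 'ROWS'. ROWS is JSON, a list of rows, each an object with "hand": the closure, from 0 (fully open) to 1 (shut); "slide": the shift along the world's x, y, z in cm, a list of three; "yaw": the turn about the world's z in rad. A call has 1 to 10 rows; each row is the pose to reach, as a shift and turn from the pose commanded when the call began; what a row does not reach only later rows make up. A row lasts 1/8 s, in which the tool goes at most 62.5 mm and 10.7 degrees, less where a joint would pass 70% of its speed; a pose out of reach is approached as far as the arm can. A call with a gripper value outside its range is refused whole. The fingers move at their own pace and stop on an object; the grip force is fixed at half the most. Time passes only in rows, so rows that repeat a pose let the fingers close. It gives the time, the measured TCP pose, the force and the opening at its end, in the units of the state.
- sense(): the state, without advancing time (a new reading comes with each control period).
- capture(name): name is "side" or "top"; returns the picture (400x640x3 uint8, blue, green, red); there is no depth.
- camera_model(name): a dict with "mtx" (3x3 intrinsics, pixels), "xyz" and "orientation" of the camera in the world. Camera axes: x right, y up, looking along -z (the intrinsics and any distortion apply to the point x, -y, -z); pixel columns grow to the right and rows downward; lengths in m; the calibration is good to about 2 mm. A picture is of the moment at which its call begins. camera_model takes no time and is no camera call.
- finish_job(): hands the job in, once; it reports no verdict.
The state is a dict: "time_s": time; "joints": joint angles; "joint_velocities": joint speeds; "effort": joint torques, N m; "tcp_pos": TCP position; "ee_rot": TCP orientation; "wrist_force": force on the tool from outside, world axes, zero at the start; "moment": the same for the moment, N m; "gripper_width": opening from 0.0 (shut) to 1.0 (fully open).
Only numpy, scipy, OpenCV 4.12 (cv2) and the standard library are available. Lean on these libraries where they do the work, as an engineer would, in place of code of your own. Each camera call takes 0.05 s, during which the arm holds its last target. There are 200 camera calls.

## Task

A customer is buying a water bottle and a bicycle bell: ring them up on the touchscreen till by tapping the bottle tile, then the bell tile, then the long pay bar at the bottom of the screen, and last press and release the wide key on the card reader so that it wakes for the customer's card. Tap lightly with a fingertip, lifting clear of the screen after every tap, touch no other tile, and leave the card reader and all the goods standing where they are: nothing is to be picked up.

Things in the scene. Friction and masses are not known exactly. Their poses are not given: they have to be found in the camera images.
- tablet: the till's touchscreen: black tablet 224 x 290 x 16 mm on a fixed stand, sloping 20 degrees, front edge 80 mm, back edge 156 mm above the counter. Origin: centre of the glass, 118 mm up; x up the slope (away from the robot), y to the robot's left, z straight out of the glass. The stand is springy: the tablet sinks 0.7 mm per newton pressed and comes back; over 15 N is too hard
- bottle_tile: the bottle tile of the touchscreen, top row, second from the left, white drinks-bottle pictogram. Flat, 56 mm (its x, up the slope) x 58 mm (its y). Origin: centre of its face, which is 1.2 mm proud of the glass; z points straight out of it. It moves with the tablet
- bell_tile: the bell tile of the touchscreen, middle row, far right, white dome-shaped bell pictogram. Flat, 56 mm (x, up the slope) x 58 mm (y). Origin: centre of its face; z points straight out of it. It moves with the tablet
- pay_bar: the long pay bar at the bottom (near edge) of the touchscreen, from its left side across three columns, with a bank-card and arrow pictogram. Flat, 56 mm (x, up the slope) x 186 mm (y). Origin: centre of its face; z points straight out of it. It moves with the tablet
- other_tiles: the seven tiles not to be touched, each 56 x 58 mm, 6 mm gaps. Rows as the robot sees them, left to right: top wheel, (bottle), pump, saddle; middle spanner, chain link, padlock, (bell); bottom (pay bar), cross. All tiles dark grey with white pictograms. Row pitch 62 mm, column pitch 64 mm. Origin: centre of the screen, level with the tiles' faces; axes as the tablet's
- reader: the card reader, a loose flat black box 126 (x) x 74 (y) x 24 mm tall, 0.3 kg, lying on the counter beside the tablet, either to its left or to its right. Origin: centre of its underside; z up; its key is at the -x end, a dark display covers the rest of its top. Contact forces above 20 N are too hard for it
- key_top (a point): centre of the top face of the card reader's only key, a grey bar 24 (reader x) x 50 (reader y) mm whose top stands 28 mm above the counter, 4 mm above the reader's case; 43 mm from the reader's centre
- reader_key (a joint): the card reader's key: 0 released, up to 0.004 m pressed down; sprung, it starts to move at about 1 N and is fully down at about 5 N; it counts as pressed from 0.002 m and springs back when let go
- bottle: the water bottle being sold, white, 72 mm diameter, 196 mm tall, loose, standing to the left of the tablet beyond the reader or tube box. Origin: centre of its underside
- bell: the bicycle bell being sold, a steel dome 54 mm across and 35 mm tall, loose, on the counter in front of the tablet (robot side). Origin: centre of its underside
- multitool: a folded multi-tool, 30 x 85 x 22 mm, loose, on the counter in front of the tablet. Origin: centre of its underside
- tube_box: a cardboard inner-tube box, 86 x 74 x 44 mm, loose, beside the tablet on the side opposite to the card reader. Origin: centre of its underside
- lube: a small white oil bottle, 38 mm diameter, 115 mm tall, loose, to the right of the tablet. Origin: centre of its underside
- tail_lamp: a black bicycle tail lamp, 34 x 62 x 32 mm, loose, behind the tablet. Origin: centre of its underside
- pedal: an aluminium bicycle pedal, about 95 x 84 x 20 mm with a short axle stub, loose, behind the tablet. Origin: centre of its underside
Mind the look-alikes: they are no part of the job. What is shaped like the reader but purple or turquoise is not meant.

How it is judged:
By the outcome, as a careful person would: the job done as asked, in the order asked, and still so for the second after the job is handed in, with the robot touching nothing.
It also fails if it takes over 51 s, if anything falls off the work surface, if the arm or the gripper's body presses on something with over 40 N, if the wrist force passes 120 N, or if a joint passes its speed limit or range.

## Working session

There is one attempt and no reset: what is moved stays moved. The work goes in short steps, Python scripts to look and compute and a shell command to move; the robot and the scene stay as the last step left them, time stands still between calls to the robot, and variables do not carry over. Pictures are saved under pics/ and viewed, about 8 in all and at most 12, crops included, and the job is handed in when it is done.

```bash
mkdir -p pics; ls
python3 - <<'E'
from station import *
import cv2
for n in("top","side"):
    cv2.imwrite(f"pics/{n}0.png",capture(n)); m=camera_model(n); print(n,m)
s=sense(); print(s)
E
```

```text
pics
top {'mtx': array([[396.92566143,   0.        , 316.41226793],
       [  0.        , 396.92566143, 197.96020545],
       [  0.        ,   0.        ,   1.        ]]), 'xyz': array([0.44572838, 0.06215138, 1.29167042]), 'orientation': array([[-0.00878676,  0.9976314 , -0.06822302],
       [-0.99993662, -0.00828581,  0.00762239],
       [ 0.00703905,  0.06828567,  0.99764098]])}
side {'mtx': array([[505.74004034,   0.        , 316.25953904],
       [  0.        , 505.74004034, 198.26800444],
       [  0.        ,   0.        ,   1.        ]]), 'xyz': array([0.37464688, 1.18826755, 1.08828361]), 'orientation': array([[-0.99190178,  0.09486673, -0.0844462 ],
       [-0.12570287, -0.63823208,  0.75951208],
       [ 0.01815616,  0.76397651,  0.64498856]])}
{'time_s': 0.1, 'joints': array([-5.38224253e+01,  2.20879074e+01,  3.88462869e-01, -2.42787471e-02,
       -6.84128898e+01, -1.48156535e+01]), 'joint_velocities': array([-0.05245932, -0.10234682,  0.17075552,  0.02496412, -0.05377965,
       -0.12230017]), 'effort': array([-1.51565775e-03, -3.91689634e+01,  1.87934285e+01,  4.23188522e+00,
        1.34492875e-02, -7.16045633e-05]), 'tcp_pos': array([ 0.22752613, -0.5816869 ,  0.29126104]), 'ee_rot': array([[-9.31354975e-01, -3.64111531e-01, -8.39253628e-04],
       [-3.64112478e-01,  9.31353214e-01,  1.81514351e-03],
       [ 1.20726880e-04,  1.99612566e-03, -9.99998000e-01]]), 'wrist_force': array([ 0.83763943,  1.05033716, -0.02028118]), 'moment': array([-0.02275763,  0.02558501, -0.03874826]), 'gripper_width': 1.000301048034579}
```

View pics/top0.png

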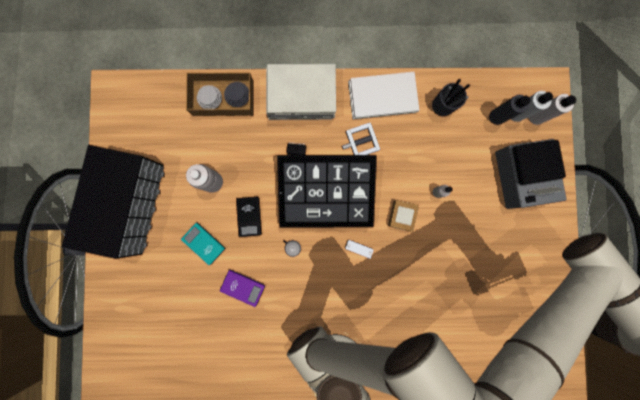

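View pics/side0.png

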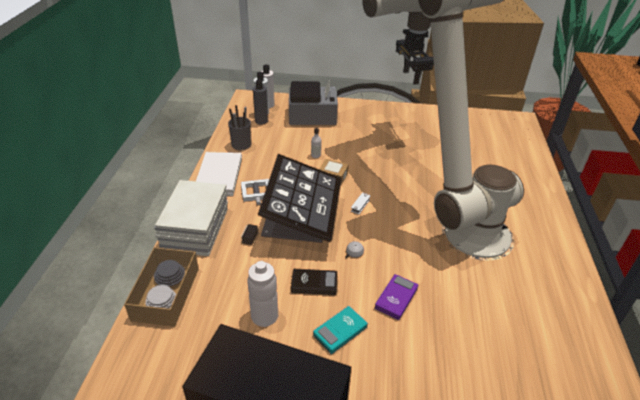

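The top view shows the tablet at about (326,191) and the black reader at about (248,216), left of the tablet. The bell is at (292,248) and the multitool at (359,248). The side view shows the reader at about (314,281), with its grey key at the robot end (330,280).

Run:
```python
import cv2,numpy as np
t=cv2.imread('pics/top0.png');s=cv2.imread('pics/side0.png')
def g(im): return np.uint8(255*np.clip((im/255.)*2.0,0,1)**0.6)
a=cv2.resize(g(t[140:265,225:385]),(800,600)[:2] and (768,600),interpolation=cv2.INTER_CUBIC)
b=cv2.resize(g(s[145:305,225:375]),(562,600),interpolation=cv2.INTER_CUBIC)
cv2.imwrite('pics/tc.png',a);cv2.imwrite('pics/sc.png',b)
```

```text
(no output)
```

View pics/tc.png

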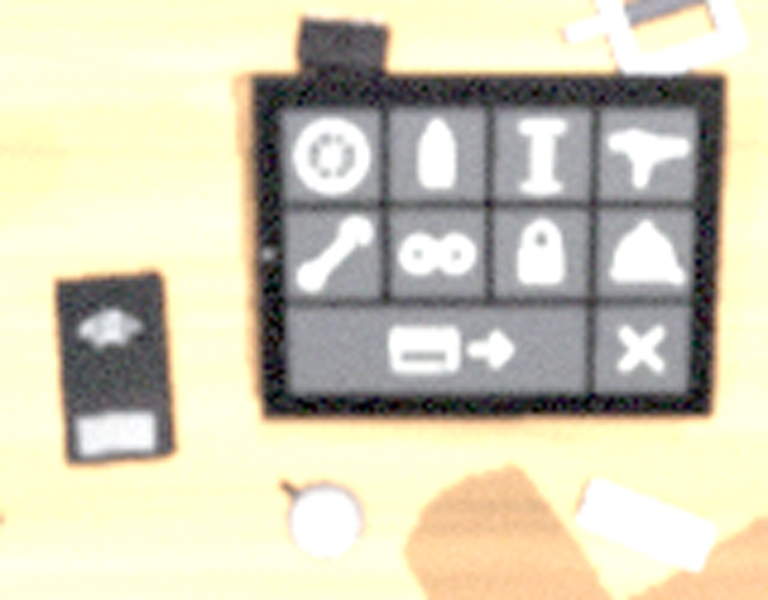

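View pics/sc.png

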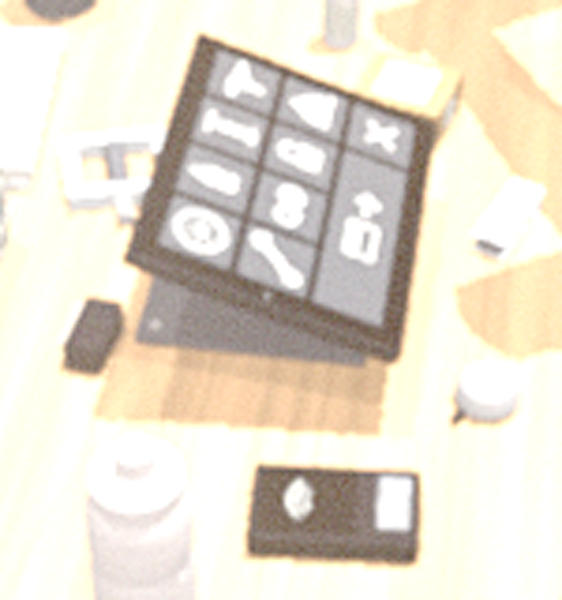

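The top crop shows every tile clearly: bottle (437,155), bell (645,253), pay bar (437,348) and reader key (116,434), all in crop pixels. The side crop shows the same ones at bottle (208,178), bell (315,112), pay bar (360,240) and key (393,503). I'll segment each tile as a blob and triangulate the centroids.

```bash
cat > vis.py <<'E'
import cv2,numpy as np
from station import camera_model
def ray(n,uv):
    m=camera_model(n);d=np.linalg.solve(m['mtx'],[uv[0],uv[1],1]);d=m['orientation']@(d*[1,-1,-1])
    return m['xyz'],d/np.linalg.norm(d)
def plane(n,uv,z):
    o,d=ray(n,uv);return o+d*(z-o[2])/d[2]
def tri(a,b):
    R=[ray('top',a),ray('side',b)];P=[np.eye(3)-np.outer(d,d) for o,d in R]
    p=np.linalg.solve(sum(P),sum(Q@o for Q,(o,d) in zip(P,R)))
    return p,max(np.linalg.norm(Q@(p-o)) for Q,(o,d) in zip(P,R))
E
python3 - <<'E'
from vis import *
cfg={'top':('pics/tc.png',4.8,(225,140),dict(wheel=(300,180),bottle=(402,185),pump=(505,185),saddle=(610,190),spanner=(300,225),link=(400,225),lock=(505,225),bell=(608,225),pay=(340,350),cross=(610,375),key=(116,434))),
'side':('pics/sc.png',3.75,(225,145),dict(saddle=(222,67),bell=(288,98),cross=(360,122),pump=(205,150),lock=(275,170),bottle=(188,198),link=(262,225),wheel=(173,248),spanner=(246,270),pay=(345,270),key=(393,503)))}
C={}
for n,(f,s,off,seeds) in cfg.items():
    g=cv2.cvtColor(cv2.imread(f),cv2.COLOR_BGR2GRAY)
    C[n]={}
    for k,p in seeds.items():
        thr=85 if k!='key' else 140
        _,l=cv2.connectedComponents((g>thr).astype(np.uint8),connectivity=4)
        m=(l==l[p[1],p[0]]).astype(np.uint8) if l[p[1],p[0]] else None
        if m is None: print(n,k,'none');continue
        h=cv2.convexHull(cv2.findContours(m,0,2)[0][0] if False else max(cv2.findContours(m,0,2)[0],key=cv2.contourArea))
        M=cv2.moments(h);C[n][k]=((M['m10']/M['m00']+.5)/s-.5+off[0],(M['m01']/M['m00']+.5)/s-.5+off[1])
        print(n,k,M['m00'],end='; ')
    print()
P={}
for k in C['top']:
    P[k],e=tri(C['top'][k],C['side'][k]);print(k,P[k].round(4),round(e*1000,1))
T=[k for k in P if k!='key']
loc=dict(wheel=(62,96),bottle=(62,32),pump=(62,-32),saddle=(62,-96),spanner=(0,96),link=(0,32),lock=(0,-32),bell=(0,-96),pay=(-62,32),cross=(-62,-96))
A=np.array([[*loc[k],0] for k in T])/1000;B=np.array([P[k] for k in T])
a0,b0=A.mean(0),B.mean(0);U,S,V=np.linalg.svd((A-a0).T@(B-b0));D=np.diag([1,1,np.sign(np.linalg.det(V.T@U.T))]);R=V.T@D@U.T;t=b0-R@a0
print('centre',t.round(4),'yaw',np.degrees(np.arctan2(R[1,0],R[0,0])),'slope',np.degrees(np.arcsin(R[2,0])),'normal',R[:,2].round(4));print(((A@R.T+t-B)*1000).round(1))
for k in('bottle','bell','pay'): print(k,(R@(np.array([*loc[k],0])/1000)+t).round(4))
print('key plane28: ',plane('top',C['top']['key'],.028),plane('side',C['side']['key'],.028))
E
```

```text
top wheel 119832.0; top bottle 119832.0; top pump 119832.0; top saddle 119832.0; top spanner 119832.0; top link 119832.0; top lock 119832.0; top bell 119832.0; top pay 119832.0; top cross 119832.0; top key 459433.0; 
side saddle 336039.0; side bell 336039.0; side cross 336039.0; side pump 336039.0; side lock 336039.0; side bottle 336039.0; side link 336039.0; side wheel 336039.0; side spanner 336039.0; side pay 336039.0; side key 336039.0; 
wheel [ 0.5569  0.0187 -0.0213] 0.0
bottle [ 0.5569  0.0187 -0.0213] 0.0
pump [ 0.5569  0.0187 -0.0213] 0.0
saddle [ 0.5569  0.0187 -0.0213] 0.0
spanner [ 0.5569  0.0187 -0.0213] 0.0
link [ 0.5569  0.0187 -0.0213] 0.0
lock [ 0.5569  0.0187 -0.0213] 0.0
bell [ 0.5569  0.0187 -0.0213] 0.0
pay [ 0.5569  0.0187 -0.0213] 0.0
cross [ 0.5569  0.0187 -0.0213] 0.0
key [0.5319 0.0915 0.0481] 13.5
centre [ 0.557   0.0286 -0.0114] yaw -54.735610317245346 slope -39.23152048359224 normal [ 0.     -0.7071  0.7071]
[[ 113.8    1.     1. ]
 [  56.5  -19.2  -19.2]
 [  -0.7  -39.5  -39.5]
 [ -58.   -59.7  -59.7]
 [  86.    40.2   40.2]
 [  28.8   20.    20. ]
 [ -28.4   -0.3   -0.3]
 [ -85.7  -20.5  -20.5]
 [   1.1   59.2   59.2]
 [-113.4   18.7   18.7]]
bottle [ 6.134e-01 -5.000e-04 -4.050e-02]
bell [ 0.4712 -0.0017 -0.0418]
pay [0.5579 0.0779 0.0379]
key plane28:  [0.51954946 0.0905891  0.028     ] [0.54876661 0.070721   0.028     ]
```

The threshold lets blobs merge across the gaps, so I'll raise it per seed until the blob is down to tile size.

```bash
cat > meas.py <<'E'
from vis import *
cfg={'top':('pics/tc.png',4.8,(225,140),9500,dict(wheel=(290,190),bottle=(400,185),pump=(505,185),saddle=(610,190),spanner=(300,225),link=(400,225),lock=(505,225),bell=(608,225),pay=(340,350),cross=(610,375),key=(116,434))),
'side':('pics/sc.png',3.75,(225,145),4600,dict(saddle=(222,67),bell=(288,98),cross=(360,122),pump=(205,150),lock=(275,170),bottle=(188,198),link=(262,225),wheel=(173,248),spanner=(246,270),pay=(345,270),key=(393,503)))}
C={}
for n,(f,s,off,lim,seeds) in cfg.items():
    g=cv2.cvtColor(cv2.imread(f),cv2.COLOR_BGR2GRAY); g=cv2.GaussianBlur(g,(5,5),0)
    C[n]={}
    for k,p in seeds.items():
        L=lim*(3.4 if k=='pay' else .55 if k=='key' else 1)
        for thr in range(70 if k!='key' else 140,200,3):
            _,l=cv2.connectedComponents((g>thr).astype(np.uint8),connectivity=4)
            v=l[p[1],p[0]]
            if v==0: print(n,k,'lost',thr);break
            m=(l==v).astype(np.uint8)
            if m.sum()<L:
                h=cv2.convexHull(max(cv2.findContours(m,0,2)[0],key=cv2.contourArea));M=cv2.moments(h)
                C[n][k]=((M['m10']/M['m00']+.5)/s-.5+off[0],(M['m01']/M['m00']+.5)/s-.5+off[1])
                print(n,k,thr,int(M['m00']),end='; ');break
    print()
P={}
for k in C['top']:
    if k in C['side']: P[k],e=tri(C['top'][k],C['side'][k]);print(k,P[k].round(4),round(e*1000,1))
T=[k for k in P if k!='key']
loc=dict(wheel=(62,96),bottle=(62,32),pump=(62,-32),saddle=(62,-96),spanner=(0,96),link=(0,32),lock=(0,-32),bell=(0,-96),pay=(-62,32),cross=(-62,-96))
A=np.array([[*loc[k],0] for k in T])/1000;B=np.array([P[k] for k in T])
a0,b0=A.mean(0),B.mean(0);U,S,V=np.linalg.svd((A-a0).T@(B-b0));D=np.diag([1,1,np.sign(np.linalg.det(V.T@U.T))]);R=V.T@D@U.T;t=b0-R@a0
print('centre',t.round(4),'yaw',np.degrees(np.arctan2(R[1,0],R[0,0])),'slope',np.degrees(np.arcsin(R[2,0])),'normal',R[:,2].round(4));print(((A@R.T+t-B)*1000).round(1).tolist())
for k in('bottle','bell','pay'): print(k,(R@(np.array([*loc[k],0])/1000)+t).round(4))
print('key plane28: ',plane('top',C['top']['key'],.028),plane('side',C['side']['key'],.028))
E
python3 meas.py
```

```text
top wheel 106 9319; top bottle 115 9020; top pump 106 9491; top saddle 106 9314; top spanner 112 8501; top link 115 8446; top lock 106 8909; top bell 115 8448; top pay 112 26105; top cross 115 8027; top key 146 3368; 
side saddle 163 2932; side bell 163 2792; side cross 163 2720; side pump 160 3553; side lock 163 3022; side bottle lost 154
side link lost 145
side wheel 160 3824; side spanner 157 3777; side pay 145 14552; side key 185 1871; 
wheel [0.6021 0.1192 0.1368] 1.1
pump [ 0.6122 -0.0124  0.0804] 3.8
saddle [ 0.6013 -0.0731  0.1367] 0.8
spanner [0.5435 0.1197 0.1161] 0.8
lock [ 0.5433 -0.0085  0.1156] 0.5
bell [ 0.5428 -0.0733  0.1151] 0.7
pay [0.4837 0.0561 0.1146] 0.2
cross [ 0.4846 -0.0729  0.0937] 0.5
key [0.4335 0.2686 0.0231] 1.2
centre [0.544  0.0229 0.1138] yaw -0.288546578560194 slope 5.667777813725968 normal [-0.0989 -0.0585  0.9934]
[[3.5, -0.8, -11.3], [-6.5, 3.0, 37.7], [4.5, -0.2, -22.4], [0.4, -1.0, 3.3], [0.7, -0.6, -3.7], [1.3, 0.3, -7.0], [-1.5, -1.0, -5.0], [-2.2, 0.3, 8.3]]
bottle [0.6056 0.0545 0.1218]
bell [ 0.544  -0.073   0.1082]
pay [0.4822 0.0551 0.1095]
key plane28:  [0.43232733 0.26773939 0.028     ] [0.43444384 0.27294874 0.028     ]
```

Excluding the side-view blobs that merged (pump, pay), the tiles agree on a 20° slope, a yaw of about 0 and a centre near (0.543, 0.023, 0.116–0.119). The tap targets are:

| Target | x | y |
|---|---|---|
| Bottle tile | 0.602 | 0.055 |
| Bell tile | 0.543 | -0.073 |
| Pay bar | 0.485 | 0.055 |
| Reader key | 0.433 | 0.269 |

The tool points straight down, so the upslope edge of the closed tips touches first. I'll aim the fingers about 8 mm downslope of each tile centre.

```bash
python3 -m inch '[{"hand":1,"slide":[18,31,1],"yaw":-0.373},{"hand":1,"slide":[18,31,1],"yaw":-0.373},{"hand":1,"slide":[18,31,1],"yaw":-0.373},{"hand":1,"slide":[18,31,1],"yaw":-0.373},{"hand":1,"slide":[18,31,1],"yaw":-0.373},{"hand":1,"slide":[18,31,1],"yaw":-0.373},{"hand":1,"slide":[18,31,1],"yaw":-0.373},{"hand":1,"slide":[18,31,1],"yaw":-0.373}]'
python3 -m inch '[{"hand":1,"slide":[18.6,32.7,-3],"yaw":0},{"hand":1,"slide":[18.6,32.7,-3],"yaw":0},{"hand":1,"slide":[18.6,32.7,-3],"yaw":0},{"hand":1,"slide":[18.6,32.7,-3],"yaw":0},{"hand":1,"slide":[18.6,32.7,-3],"yaw":0},{"hand":1,"slide":[18.6,32.7,-3],"yaw":0},{"hand":1,"slide":[18.6,32.7,-3],"yaw":0},{"hand":1,"slide":[18.6,32.7,-3],"yaw":0},{"hand":1,"slide":[18.6,32.7,-3],"yaw":0},{"hand":1,"slide":[18.6,32.7,-3],"yaw":0}]'
python3 - <<'E'
from station import *
import cv2
t=capture('top');s=capture('side');cv2.imwrite('pics/t1.png',t);cv2.imwrite('pics/s1.png',s)
b=cv2.resize(s[100:340,200:400],(500,600),interpolation=cv2.INTER_CUBIC)
cv2.imwrite('pics/s1c.png',b)
from vis import *
# bottle: top cap centre triangulated approx from (197,172 top) ; base left for check
print('bottle body plane .19 / shoulder',plane('top',(195,172),.19),plane('side',(262,268),.19),plane('side',(264,322),.0))
print(sense()['tcp_pos'],sense()['ee_rot'].round(3).tolist())
E
```

```text
time_s: 1.1
tcp_pos: [0.4075, -0.272, 0.302]
ee_rot: [[-1.0, -0.0, -0.001], [-0.0, 1.0, 0.0], [0.001, 0.0, -1.0]]
wrist_force: [-0.2, -0.6, 0.6]
gripper_width: 0.171
time_s: 2.35
tcp_pos: [0.5933, 0.0535, 0.2727]
ee_rot: [[-1.0, 0.002, 0.0], [0.002, 1.0, 0.0], [-0.0, 0.0, -1.0]]
wrist_force: [-0.3, 0.1, 0.2]
gripper_width: 0.005
bottle body plane .19 / shoulder [0.59643483 0.39165584 0.19      ] [0.58693756 0.40252554 0.19      ] [0.58835838 0.41768074 0.        ]
[0.5934234  0.05401841 0.27272241] [[-1.0, 0.001, 0.001], [0.001, 1.0, 0.0], [-0.001, 0.0, -1.0]]
```

View pics/s1c.png

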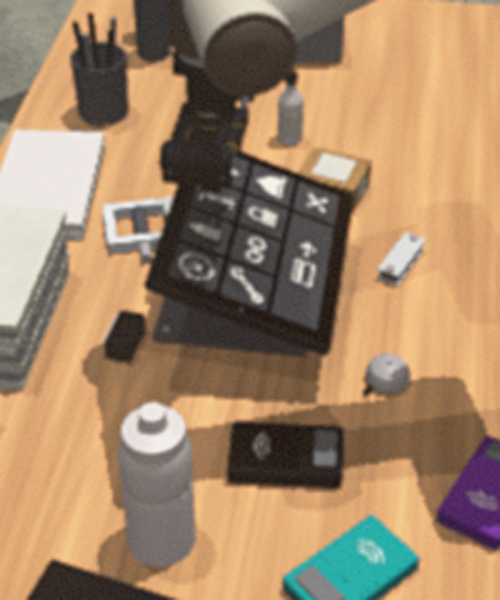

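The side crop shows the closed hand above the bottle tile, which is in its shadow at about (207,229). The water bottle stands at about (0.59, 0.40), well clear of the key. I'll come down in small steps, watching the force.

```bash
python3 -m inch '[{"hand":1,"slide":[0,0,-2.5],"yaw":0},{"hand":1,"slide":[0,0,-4.5],"yaw":0},{"hand":1,"slide":[0,0,-5.4],"yaw":0},{"hand":1,"slide":[0,0,-5.4],"yaw":0},{"hand":1,"slide":[0,0,-5.4],"yaw":0}]'
python3 -m inch '[{"hand":1,"slide":[0,0,-0.3],"yaw":0},{"hand":1,"slide":[0,0,-0.5],"yaw":0},{"hand":1,"slide":[0,0,-0.5],"yaw":0}]'
```

```text
time_s: 3.08
tcp_pos: [0.5942, 0.055, 0.2193]
ee_rot: [[-1.0, 0.0, 0.002], [0.0, 1.0, 0.0], [-0.002, 0.0, -1.0]]
wrist_force: [-0.6, -0.1, -0.0]
gripper_width: 0.006
time_s: 3.45
tcp_pos: [0.5936, 0.0549, 0.2132]
ee_rot: [[-1.0, 0.0, -0.0], [0.0, 1.0, -0.0], [0.0, -0.0, -1.0]]
wrist_force: [0.1, -0.5, -0.2]
gripper_width: 0.004
```

```bash
python3 -m inch '[{"hand":1,"slide":[0,0,-0.2],"yaw":0},{"hand":1,"slide":[0,0,-0.2],"yaw":0}]'
python3 -m inch '[{"hand":1,"slide":[0,0,-0.2],"yaw":0},{"hand":1,"slide":[0,0,-0.2],"yaw":0}]'
```

```text
time_s: 3.7
tcp_pos: [0.5937, 0.055, 0.2112]
ee_rot: [[-1.0, 0.0, 0.0], [0.0, 1.0, -0.0], [-0.0, -0.0, -1.0]]
wrist_force: [0.1, -0.5, 0.4]
gripper_width: 0.009
time_s: 3.95
tcp_pos: [0.5941, 0.055, 0.2097]
ee_rot: [[-1.0, -0.0, 0.001], [-0.0, 1.0, 0.0], [-0.001, 0.0, -1.0]]
wrist_force: [1.4, -0.7, 2.3]
gripper_width: 0.004
```

Contact at a tip height of about 0.141, with 2.3 N already on it. I'll go 2 mm further, then lift clear.

```bash
python3 -m inch '[{"hand":1,"slide":[0,0,-0.2],"yaw":0},{"hand":1,"slide":[0,0,-0.2],"yaw":0}]'
python3 -m inch '[{"hand":1,"slide":[0,0,0.5],"yaw":0},{"hand":1,"slide":[0,0,2],"yaw":0},{"hand":1,"slide":[0,0,5],"yaw":0},{"hand":1,"slide":[0,0,5],"yaw":0}]'
```

```text
time_s: 4.2
tcp_pos: [0.5945, 0.055, 0.2082]
ee_rot: [[-1.0, -0.0, 0.003], [-0.0, 1.0, 0.0], [-0.003, 0.0, -1.0]]
wrist_force: [0.5, -1.2, 4.8]
gripper_width: 0.008
time_s: 4.7
tcp_pos: [0.5946, 0.0552, 0.2602]
ee_rot: [[-1.0, -0.0, 0.005], [-0.0, 1.0, 0.001], [-0.005, 0.001, -1.0]]
wrist_force: [0.3, -0.2, 0.3]
gripper_width: 0.001
```

A light tap at 4.8 N, then lifted clear. Now the bell tile.

```bash
python3 -m inch '[{"hand":1,"slide":[-2,-4.5,0],"yaw":0},{"hand":1,"slide":[-4,-9,0],"yaw":0},{"hand":1,"slide":[-5.9,-12.8,0],"yaw":0},{"hand":1,"slide":[-5.9,-12.8,0],"yaw":0},{"hand":1,"slide":[-5.9,-12.8,0],"yaw":0}]'
python3 - <<'E'
from station import *
import cv2
t=capture('top');s=capture('side');g=lambda i:cv2.convertScaleAbs(i,alpha=1.5)
a=cv2.resize(g(t[140:260,225:385]),(448,336),interpolation=cv2.INTER_CUBIC)
b=cv2.resize(g(s[130:250,240:360]),(336,336),interpolation=cv2.INTER_CUBIC)
cv2.imwrite('pics/ab.png',cv2.hconcat([a,b]))
E
```

```text
time_s: 5.32
tcp_pos: [0.5346, -0.0729, 0.257]
ee_rot: [[-1.0, 0.001, -0.0], [0.001, 1.0, 0.0], [0.0, 0.0, -1.0]]
wrist_force: [0.1, 0.2, 0.1]
gripper_width: 0.006
```

View pics/ab.png

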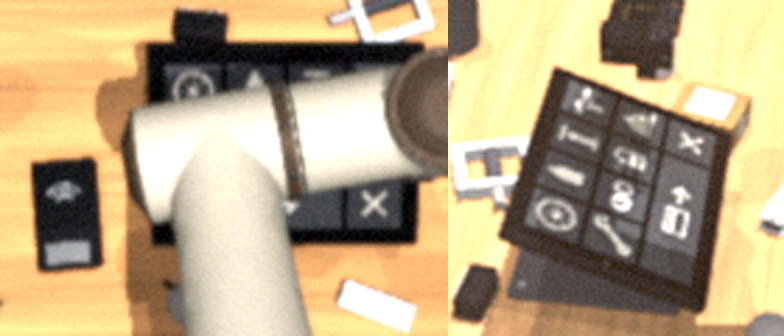

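There is no on-screen feedback, and nothing has moved. In the side crop the fingertips (655,70) hang above the bell tile (640,125). Descending.

```bash
python3 -m inch '[{"hand":1,"slide":[0,0,-3],"yaw":0},{"hand":1,"slide":[0,0,-5],"yaw":0},{"hand":1,"slide":[0,0,-5.8],"yaw":0},{"hand":1,"slide":[0,0,-6.2],"yaw":0},{"hand":1,"slide":[0,0,-6.4],"yaw":0},{"hand":1,"slide":[0,0,-6.4],"yaw":0}]'
python3 -m inch '[{"hand":1,"slide":[0,0,-0.2],"yaw":0},{"hand":1,"slide":[0,0,-0.3],"yaw":0},{"hand":1,"slide":[0,0,-0.3],"yaw":0}]'
python3 -m inch '[{"hand":1,"slide":[0,0,-0.2],"yaw":0},{"hand":1,"slide":[0,0,-0.2],"yaw":0}]'
```

```text
time_s: 6.18
tcp_pos: [0.535, -0.0729, 0.1938]
ee_rot: [[-1.0, 0.0, 0.001], [0.0, 1.0, 0.0], [-0.001, 0.0, -1.0]]
wrist_force: [-0.1, 0.4, -0.7]
gripper_width: 0.003
time_s: 6.55
tcp_pos: [0.5347, -0.0731, 0.1903]
ee_rot: [[-1.0, 0.0, 0.0], [0.0, 1.0, -0.0], [-0.0, -0.0, -1.0]]
wrist_force: [0.5, 0.0, -0.0]
gripper_width: 0.006
time_s: 6.8
tcp_pos: [0.5351, -0.0731, 0.1886]
ee_rot: [[-1.0, -0.0, 0.001], [-0.0, 1.0, -0.0], [-0.001, -0.0, -1.0]]
wrist_force: [0.4, -0.2, 2.9]
gripper_width: 0.005
```

```bash
python3 -m inch '[{"hand":1,"slide":[0,0,-0.15],"yaw":0},{"hand":1,"slide":[0,0,-0.15],"yaw":0}]'
python3 -m inch '[{"hand":1,"slide":[0,0,0.5],"yaw":0},{"hand":1,"slide":[0,0,2],"yaw":0},{"hand":1,"slide":[0,0,5],"yaw":0},{"hand":1,"slide":[0,0,7.05],"yaw":0},{"hand":1,"slide":[0,0,7.05],"yaw":0}]'
python3 -m inch '[{"hand":1,"slide":[-2,4.5,0],"yaw":0},{"hand":1,"slide":[-4,9,0],"yaw":0},{"hand":1,"slide":[-5.8,12.8,0],"yaw":0},{"hand":1,"slide":[-5.8,12.8,0],"yaw":0},{"hand":1,"slide":[-5.8,12.8,0],"yaw":0}]'
python3 -m inch '[{"hand":1,"slide":[0,0,-4],"yaw":0},{"hand":1,"slide":[0,0,-7],"yaw":0},{"hand":1,"slide":[0,0,-8],"yaw":0},{"hand":1,"slide":[0,0,-8.3],"yaw":0},{"hand":1,"slide":[0,0,-8.3],"yaw":0}]'
```

```text
time_s: 7.05
tcp_pos: [0.5354, -0.0731, 0.1874]
ee_rot: [[-1.0, -0.0, 0.002], [-0.0, 1.0, -0.0], [-0.002, -0.0, -1.0]]
wrist_force: [0.8, 0.7, 4.2]
gripper_width: 0.005
time_s: 7.68
tcp_pos: [0.5352, -0.0729, 0.2592]
ee_rot: [[-1.0, 0.0, 0.004], [0.0, 1.0, 0.001], [-0.004, 0.001, -1.0]]
wrist_force: [0.2, 1.3, 0.1]
gripper_width: -0.0
time_s: 8.3
tcp_pos: [0.4764, 0.0548, 0.2567]
ee_rot: [[-1.0, -0.0, -0.001], [-0.0, 1.0, -0.0], [0.001, -0.0, -1.0]]
wrist_force: [-0.5, 0.2, 0.3]
gripper_width: 0.004
time_s: 8.93
tcp_pos: [0.4773, 0.0549, 0.175]
ee_rot: [[-1.0, 0.001, 0.001], [0.001, 1.0, 0.0], [-0.001, 0.0, -1.0]]
wrist_force: [-0.4, -0.4, 1.0]
gripper_width: 0.007
```

```bash
python3 -m inch '[{"hand":1,"slide":[0,0,-0.2],"yaw":0},{"hand":1,"slide":[0,0,-0.4],"yaw":0},{"hand":1,"slide":[0,0,-0.4],"yaw":0}]'
python3 -m inch '[{"hand":1,"slide":[0,0,-0.2],"yaw":0},{"hand":1,"slide":[0,0,-0.2],"yaw":0}]'
```

```text
time_s: 9.3
tcp_pos: [0.4766, 0.055, 0.1703]
ee_rot: [[-1.0, 0.0, 0.0], [0.0, 1.0, 0.0], [-0.0, 0.0, -1.0]]
wrist_force: [-0.2, 0.4, 0.5]
gripper_width: 0.002
time_s: 9.55
tcp_pos: [0.4768, 0.055, 0.1683]
ee_rot: [[-1.0, 0.0, 0.0], [0.0, 1.0, 0.0], [-0.0, 0.0, -1.0]]
wrist_force: [-0.8, 0.4, 1.1]
gripper_width: 0.003
```

```bash
python3 -m inch '[{"hand":1,"slide":[0,0,-0.2],"yaw":0},{"hand":1,"slide":[0,0,-0.3],"yaw":0},{"hand":1,"slide":[0,0,-0.3],"yaw":0}]'
python3 -m inch '[{"hand":1,"slide":[0,0,0.5],"yaw":0},{"hand":1,"slide":[0,0,3],"yaw":0},{"hand":1,"slide":[0,0,7],"yaw":0},{"hand":1,"slide":[0,0,9.3],"yaw":0},{"hand":1,"slide":[0,0,9.3],"yaw":0}]'
python3 -m inch '[{"hand":1,"slide":[-4.4,21.4,0],"yaw":0},{"hand":1,"slide":[-4.4,21.4,0],"yaw":0},{"hand":1,"slide":[-4.4,21.4,0],"yaw":0},{"hand":1,"slide":[-4.4,21.4,0],"yaw":0},{"hand":1,"slide":[-4.4,21.4,0],"yaw":0},{"hand":1,"slide":[-4.4,21.4,0],"yaw":0}]'
python3 - <<'E'
from station import *
import cv2
t=capture('top');s=capture('side');g=lambda i:cv2.convertScaleAbs(i,alpha=1.5)
cv2.imwrite('pics/t3.png',t);cv2.imwrite('pics/s3.png',s)
b=cv2.resize(g(s[150:310,220:400]),(675,600),interpolation=cv2.INTER_CUBIC)
cv2.imwrite('pics/s3c.png',b)
E
```

```text
time_s: 9.93
tcp_pos: [0.4774, 0.0551, 0.1659]
ee_rot: [[-1.0, -0.0, 0.002], [-0.0, 1.0, 0.0], [-0.002, 0.0, -1.0]]
wrist_force: [1.4, -0.4, 4.8]
gripper_width: 0.001
time_s: 10.55
tcp_pos: [0.4767, 0.0551, 0.2594]
ee_rot: [[-1.0, 0.0, 0.002], [0.0, 1.0, 0.002], [-0.002, 0.002, -1.0]]
wrist_force: [0.1, -0.3, -0.1]
gripper_width: 0.009
time_s: 11.3
tcp_pos: [0.432, 0.2681, 0.2569]
ee_rot: [[-1.0, 0.001, -0.002], [0.001, 1.0, -0.002], [0.002, -0.002, -1.0]]
wrist_force: [0.6, -0.3, 0.3]
gripper_width: 0.004
```

View pics/s3c.png

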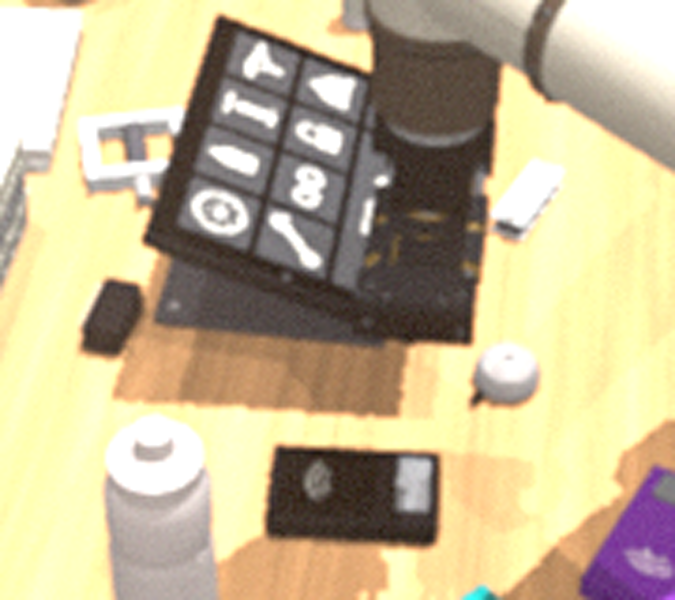

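The side crop shows the goods and the reader undisturbed. The reader key is at about (415,483), with the hand directly above it. I'll shift 4 mm further from the tablet so the gripper body clears it, then go down to just above the key.

```bash
python3 -m inch '[{"hand":1,"slide":[0,0.4,-4],"yaw":0},{"hand":1,"slide":[0,0.4,-8],"yaw":0},{"hand":1,"slide":[0,0.4,-11],"yaw":0},{"hand":1,"slide":[0,0.4,-13],"yaw":0},{"hand":1,"slide":[0,0.4,-14.5],"yaw":0},{"hand":1,"slide":[0,0.4,-14.5],"yaw":0}]'
python3 -m inch '[{"hand":1,"slide":[0,0,-0.4],"yaw":0},{"hand":1,"slide":[0,0,-0.8],"yaw":0},{"hand":1,"slide":[0,0,-0.8],"yaw":0}]'
python3 - <<'E'
from station import *
import cv2
t=capture('top');s=capture('side');g=lambda i:cv2.convertScaleAbs(i,alpha=1.8)
b=cv2.resize(g(s[210:310,270:390]),(480,400),interpolation=cv2.INTER_CUBIC)
cv2.imwrite('pics/s4c.png',b)
E
```

```text
time_s: 12.15
tcp_pos: [0.4326, 0.272, 0.1125]
ee_rot: [[-1.0, 0.001, -0.001], [0.001, 1.0, -0.002], [0.001, -0.002, -1.0]]
wrist_force: [0.6, -0.5, 0.6]
gripper_width: 0.007
time_s: 12.52
tcp_pos: [0.4326, 0.273, 0.1054]
ee_rot: [[-1.0, 0.0, 0.0], [0.0, 1.0, 0.0], [-0.0, 0.0, -1.0]]
wrist_force: [-0.6, -0.1, -0.5]
gripper_width: 0.004
```

View pics/s4c.png

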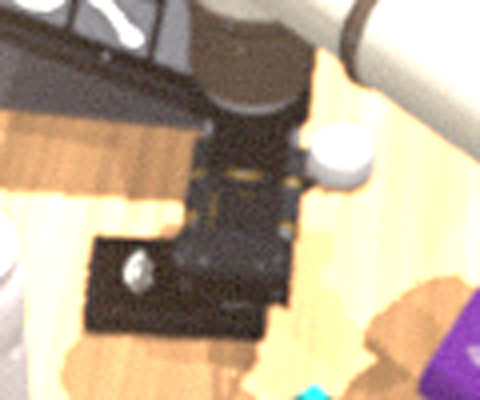

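The hand covers the key end of the reader (about (235,290)), and the gripper body is clear of the tablet and the bell. Now I'll press.

```bash
python3 -m inch '[{"hand":1,"slide":[0,0,-0.2],"yaw":0},{"hand":1,"slide":[0,0,-0.4],"yaw":0},{"hand":1,"slide":[0,0,-0.4],"yaw":0}]'
python3 -m inch '[{"hand":1,"slide":[0,0,-0.15],"yaw":0},{"hand":1,"slide":[0,0,-0.3],"yaw":0},{"hand":1,"slide":[0,0,-0.3],"yaw":0}]'
```

```text
time_s: 13.0
tcp_pos: [0.4325, 0.2729, 0.101]
ee_rot: [[-1.0, 0.0, -0.0], [0.0, 1.0, -0.0], [0.0, -0.0, -1.0]]
wrist_force: [-0.8, 0.4, 0.4]
gripper_width: 0.003
time_s: 13.38
tcp_pos: [0.4327, 0.273, 0.0982]
ee_rot: [[-1.0, 0.0, -0.0], [0.0, 1.0, -0.0], [0.0, -0.0, -1.0]]
wrist_force: [0.5, 0.6, -0.4]
gripper_width: 0.008
```

```bash
python3 -m inch '[{"hand":1,"slide":[0,0,-0.1],"yaw":0},{"hand":1,"slide":[0,0,-0.2],"yaw":0},{"hand":1,"slide":[0,0,-0.2],"yaw":0},{"hand":1,"slide":[0,0,-0.2],"yaw":0}]'
```

```text
time_s: 13.88
tcp_pos: [0.4327, 0.273, 0.0964]
ee_rot: [[-1.0, 0.0, 0.0], [0.0, 1.0, 0.0], [-0.0, 0.0, -1.0]]
wrist_force: [-1.4, -0.2, 2.6]
gripper_width: 0.003
```

```bash
python3 -m inch '[{"hand":1,"slide":[0,0,-0.15],"yaw":0},{"hand":1,"slide":[0,0,-0.15],"yaw":0},{"hand":1,"slide":[0,0,-0.15],"yaw":0}]'
```

```text
time_s: 14.25
tcp_pos: [0.4327, 0.273, 0.0949]
ee_rot: [[-1.0, 0.0, 0.0], [0.0, 1.0, 0.0], [-0.0, 0.0, -1.0]]
wrist_force: [-1.5, -1.3, 3.4]
gripper_width: 0.007
```

```bash
python3 -m inch '[{"hand":1,"slide":[0,0,-0.06],"yaw":0},{"hand":1,"slide":[0,0,-0.06],"yaw":0}]'
python3 -m inch '[{"hand":1,"slide":[0,0,0.3],"yaw":0},{"hand":1,"slide":[0,0,1],"yaw":0},{"hand":1,"slide":[0,0,4],"yaw":0},{"hand":1,"slide":[0,0,9],"yaw":0},{"hand":1,"slide":[0,0,14],"yaw":0},{"hand":1,"slide":[0,0,18],"yaw":0},{"hand":1,"slide":[0,0,18],"yaw":0}]'
python3 -m inch '[{"hand":1,"slide":[-3,-6,0],"yaw":0},{"hand":1,"slide":[-3,-12,0],"yaw":0},{"hand":1,"slide":[-3,-18,0],"yaw":0},{"hand":1,"slide":[-3,-24,0],"yaw":0},{"hand":1,"slide":[-3,-30,0],"yaw":0},{"hand":1,"slide":[-3,-36,0],"yaw":0},{"hand":1,"slide":[-3,-42,0],"yaw":0},{"hand":1,"slide":[-3,-48,0],"yaw":0},{"hand":1,"slide":[-3,-48,0],"yaw":0},{"hand":1,"slide":[-3,-48,0],"yaw":0}]'
python3 - <<'E'
from station import *
import cv2
t=capture('top');s=capture('side');g=lambda i:cv2.convertScaleAbs(i,alpha=1.5)
t0=cv2.imread('pics/top0.png');c=lambda i:cv2.resize(g(i[140:265,180:380]),(480,300),interpolation=cv2.INTER_CUBIC)
cv2.imwrite('pics/end.png',cv2.vconcat([c(t0),c(t)]))
E
```

```text
time_s: 14.5
tcp_pos: [0.4327, 0.273, 0.0942]
ee_rot: [[-1.0, 0.0, 0.0], [0.0, 1.0, 0.0], [-0.0, 0.0, -1.0]]
wrist_force: [-1.0, -1.6, 4.6]
gripper_width: 0.004
time_s: 15.38
tcp_pos: [0.4336, 0.2739, 0.2778]
ee_rot: [[-1.0, -0.0, 0.005], [-0.0, 1.0, 0.006], [-0.005, 0.006, -1.0]]
wrist_force: [0.1, 0.5, -1.1]
gripper_width: 0.013
time_s: 16.62
tcp_pos: [0.4019, -0.207, 0.2731]
ee_rot: [[-1.0, 0.002, -0.002], [0.002, 1.0, 0.001], [0.002, 0.001, -1.0]]
wrist_force: [0.1, 0.1, 0.9]
gripper_width: 0.003
```

View pics/end.png

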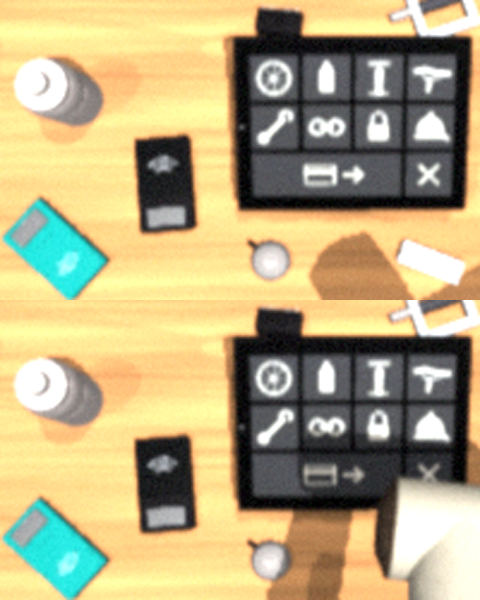

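The before and after crops match: the reader is at (165,185) before and (165,485) after, a shift of exactly the 300-pixel crop offset, and the bell and bottle have not moved. The key is released and the arm is clear, so I'm handing in.

```bash
python3 -c "
from station import *
print(finish_job(), sense()['time_s'])"
```

```text
the job is handed in; nothing more can be done
the job is handed in; nothing more can be done
```

I tapped the bottle tile, the bell tile and the pay bar in that order, then pressed and released the card reader's key, and handed the job in at about 17 s. Wrist readings peaked at 4.8 N, 4.2 N and 4.8 N on the screen. I lifted about 5 cm or more after each tap.

**Key press:** the key went down about 3.8 mm at about 4.6 N, judged from the tool height against its stated 28 mm top, before I let it go.

**Final check:** the last top picture, set beside the first, shows the reader, bell, bottle and tablet where they were. The arm was clear, though it hid the multitool and the right front corner of the tablet.

**What I could not confirm:**
- **Registration:** the screen gave no visible feedback after the first tap, and I looked for none on the reader. That each press counted rests on the contact forces and positions.
- **Measurements:** some tile outlines merged in the side view: pump, pay bar, bottle and chain link. I left them out and placed the bottle tile and pay bar from the other tiles' spacing.
- **Height offset:** the triangulated screen centre was about 3 mm lower than the text gives. Contact heights matched the text.

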